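# Index the screw carousel to the heat sink and lock it

### The arm

A 6-joint arm with a two-finger parallel gripper is mounted at the origin on the work surface. World frame = base frame: x ahead of the robot, y to its left, z up, the work surface at z = 0. Lengths are in mm, angles in rad, forces in N, time in s.
With the tool pointing down it reaches from about 300 to 775 mm from the base axis. Payload 14.6 kg.
Tool frame: the origin (TCP) lies on the centre line of the jaws, within the pads' length; the fingertips stand 8 mm ahead of it and the grasp point (between the pads) lies 11 mm behind it; z points along the fingers, y is the direction in which the jaws open and shut (so a half turn about z gives the same grasp; the last joint's range is limited). The gripper opens to 94 mm and grips with 3 to 60 N. Pads are 16 mm wide; open, the fingers measure 119 mm over their backs; the gripper's body (75 mm by 177 mm) begins 78 mm behind the grasp point.
Start: joints at [1.046, 0.3, 1.521, -0, 1.321, -0.067], TCP at [243.083, 493.356, 213.446] pointing down, gripper open.
Joint ranges: [-3.03, 3.03], [-0.79, 2.21], [0.23, 2.52], [-1.04, 4.18], [0, 3.07], [-2.55, 2.55]. Speed limits (rad/s): [2.22, 2.22, 2.57, 3.14, 3.14, 3.14].

### API

Orientations are given as [roll, pitch, yaw] about the fixed x, y, z axes, in that order (R = Rz(yaw) Ry(pitch) Rx(roll)).
In Python, from cell import read_state, cams, manip gives the robot as it stands.
- The arm moves only by the shell command python3 -m handwheel 'ROWS' [OPENING] [FORCE]. ROWS is JSON, a list of rows, each a list of 4 numbers: the shift along the tool's x, y, z in m, then the turn about the tool's z in degrees. In form: [[dx, dy, dz, turn], ...]. A call has 1 to 5 rows; each row is the pose to reach, as a shift and turn from the pose measured when the call began, along the tool's axes at that moment; what a row does not reach only later rows make up. A row lasts 1/8 s, in which the tool goes at most 62.5 mm and 10.7 degrees, less where a joint would pass 70% of its speed; a pose out of reach is approached as far as the arm can. A call with a gripper value outside its range is refused whole. OPENING is the closure, from 0 (fully open) to 1 (shut), set as the call begins (- or left out, the last holds). The fingers move at their own pace and stop on an object; FORCE is the grip in N (left out, the last holds). Time passes only in rows, so rows that repeat a pose let the fingers close. It gives the time, the measured TCP pose, the force and the opening at its end, in the units of the state.
- read_state(): the state, without advancing time (a new reading comes with each control period).
- cams.camera(name): name is "scene" or "side" or "wrist"; returns the picture (400x640x3 uint8, red, green, blue); there is no depth.
- cams.get_calibration(name): a dict with "vertical_fov" (degrees; the focal length in pixels is half the picture's height over the tangent of half this angle, whatever the lens; pixels are square), "cx", "cy" (the principal point, pixels), "R" (3x3) and "t" (3): a world point X has camera coordinates R X + t. Camera axes: x right, y down, z forward; pixel columns grow to the right and rows downward; lengths in mm; the calibration is good to about 2 mm. A picture is of the moment at which its call begins: read the wrist's pose just before it. get_calibration takes no time and is no camera call; for the wrist camera it gives the pose at the moment of the call.
- manip.sign_off(): hands the job in, once; it reports no verdict.
The state is a dict: "clock": time; "joints": joint angles; "qd": joint speeds; "effort": joint torques, N m; "eef_pos": TCP position; "eef_rot": TCP orientation; "wrist_force": force on the tool from outside, world axes, zero at the start; "moment": the same for the moment, N m; "finger_gap": finger opening in mm.
Only numpy, scipy, OpenCV 4.12 (cv2) and the standard library are available. Lean on these libraries where they do the work, as an engineer would, in place of code of your own. Each camera call takes 0.05 s, during which the arm holds its last target. There are 200 camera calls.

### The job

On the PC repair bench, turn the parts carousel by its flat rim (a fingertip pressed on it drags it round) until the finned heat sink faces the front, with its notch right under the locking plunger; then press the plunger's knob down until its tooth is felt to seat firmly in that notch and locks the carousel there. Work gently: never load the rim or the knob with more than about 20 N, do not touch the cups or the heat sink, and leave the other things on the bench alone.

Things in the scene. Friction and masses are not known exactly. Their poses are not given: they have to be found in the camera images.
- stand: Black round base of the carousel, fixed to the bench; origin on the bench, on the turning axis. On it a height-adjustable head carries the disc and, at the front (the stand's own -x, towards the robot), a steel bridge that reaches in over the rim: 44 mm wide, from 184 to 106 mm from the axis, its top 58 mm above the rim's top.
- hub (a point): A fixed point on the turning axis, 60 mm above the bench. The carousel is a plain grey disc 300 mm across, 14 mm thick; its flat bare rim runs from 107 to 148 mm from the axis. The head's height varies and is not measured: the rim's top lies 52 to 68 mm above the bench, so feel for it. The disc rides on a stiff sprung bearing and sinks 1 mm for each 14 N of press.
- axis_foot (a point): The point of the bench under the turning axis. On the carousel, 60 degrees apart round the axis, stand five round aluminium screw cups (52 mm across, 28 mm high, centres 68 mm out) and one square finned heat sink (44 x 44 x 36 mm high, centre 70 mm out), all fixed. Outside each of the six a notch, 14 mm wide, cuts the rim from 107 mm out through the edge.
- carousel (a joint): Turn of the carousel, rad, anticlockwise from above, not wrapped; endless both ways, 4.7 N of drag at the rim, no coasting. At 0 and at 6.283 the heat sink faces front, its notch right under the plunger. Starts from 1.2 to 5.08. Press half-way between two notches, 128 mm from the axis (30 degrees off the heat sink, then every 60): about 14 N of press drags it along; much less slips.
- plunger_axis (a point): A fixed point on the upright axis of the locking plunger, 128 mm from the carousel's axis, 141 mm above the bench. The plunger's black round knob is 34 mm across, 12 mm high; raised, the middle of its top lies always 81 mm above the rim's top, so within 8 mm above or below this point. The direction from hub to here is the carousel's front.
- plunger (a joint): Press-down of the plunger, m: 0 up (tooth 3 mm above the rim), 0.015 to 0.018 seated, when the tapered tooth (3 mm wide at the tip) wedges firmly in the notch. It stays where left. It moves at 3 N, more while the tooth wedges the carousel straight; 10 to 15 N seats it. The tooth finds a notch within 4 mm of its middle; else it stands on the rim at 0.008 or less.

How it is judged (in metres and radians):
On the way, in this order (a step that is already met when the one before it is completed fails the run):
1. the carousel is turned until the heat sink's notch is under the plunger, the plunger still up ((value of joint carousel between -0.055 and 0.055 rad or value of joint carousel between 6.228 and 6.338 rad) and value of joint plunger below 0.004 m), for 0.2 s.
2. the plunger is pressed down and its tooth is seated in that notch ((value of joint carousel between -0.03 and 0.03 rad or value of joint carousel between 6.253 and 6.313 rad) and value of joint plunger above 0.0125 m), for 0.2 s.
At the end, for the whole second after the job is handed in: The carousel stands with the heat sink's notch under the plunger (within 0.03 rad, 4 mm at the rim), the plunger's tooth is seated in it (pressed down by more than 12.5 mm), and the carousel is at rest (all of step 2 and velocity of joint carousel between -0.05 and 0.05 rad/s); the robot touches nothing.
It fails at once if the robot loads the carousel with more than 25 N (contact force between any of the fingers, the arm and carousel above 25 N).
It fails at once if the robot loads the plunger with more than 25 N (contact force between any of the fingers, the arm and plunger above 25 N).
It fails at once if the robot touches the cups or the heat sink (contact force between any of the fingers, the arm and cargo above 1 N).
It fails at once if another thing on the bench is moved (distance of any of phone, scissors, card, screwdriver, psu, mug, fan from where it was at the start of the episode above 0.02 m).
It also fails if it takes over 72 s, if anything falls off the work surface, if the arm or the gripper's body presses on something with over 40 N, if the wrist force passes 120 N, or if a joint passes its speed limit or range.

## Working session

There is one attempt and no reset: what is moved stays moved. The work goes in short steps, Python scripts to look and compute and a shell command to move; the robot and the scene stay as the last step left them, time stands still between calls to the robot, and variables do not carry over. Pictures are saved under pics/ and viewed, about 8 in all and at most 12, crops included, and the job is handed in when it is done.

```bash
mkdir -p pics; ls
python3 - <<'E'
from cell import read_state, cams, manip
import cv2
print(read_state())
for n in("scene","side"):
    im=cams.camera(n); cv2.imwrite(f"pics/{n}0.png",im[:,:,::-1]); print(n,cams.get_calibration(n))
E
```

```text
pics
{'clock': 0.0, 'joints': array([ 1.04646265e+00,  3.00490770e-01,  1.52157714e+00, -3.16986882e-06,
        1.32068410e+00, -6.66201916e-02]), 'qd': array([ 5.91143654e-04, -8.75196872e-05, -5.04351186e-04,  5.69931887e-04,
        1.51416587e-03, -9.00617684e-06]), 'effort': array([-1.37037121e-03, -5.31809485e+01, -3.52743173e+01,  7.07437587e-02,
        2.44183384e-02, -1.60542487e-05]), 'eef_pos': array([242.93267305, 493.16386792, 212.87719685]), 'eef_rot': array([-3.14043566e+00, -7.41162653e-05,  2.68387991e+00]), 'wrist_force': array([0.16905051, 0.43505896, 0.14155885]), 'moment': array([-0.03749352, -0.00237229,  0.00773005]), 'finger_gap': 94.06907039709218}
scene {'vertical_fov': 43.32059509203903, 'cx': 316.2083476117465, 'cy': 200.8532753447264, 'R': array([[-0.77937748,  0.6265471 ,  0.00307688],
       [ 0.4282147 ,  0.53623893, -0.72737884],
       [-0.45738705, -0.56558512, -0.68622923]]), 't': array([ 393.05835724, -153.54935991,  979.3201272 ])}
side {'vertical_fov': 52.758711737384985, 'cx': 320.8273855745703, 'cy': 197.32131192166173, 'R': array([[ 0.90266621, -0.42996951, -0.01788684],
       [-0.29815682, -0.59488912, -0.74646463],
       [ 0.31031634,  0.67914148, -0.66518465]]), 't': array([-477.72067345,  243.75680335,  547.12597285])}
```

View pics/scene0.png

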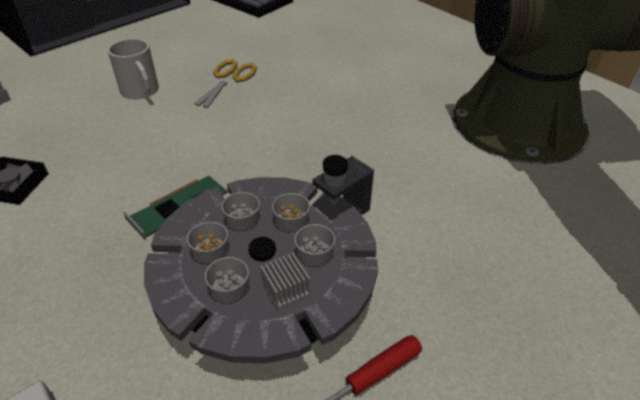

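View pics/side0.png

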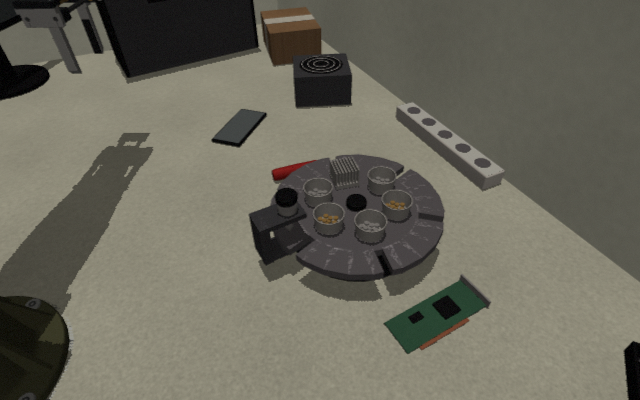

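The scene view shows the hub cap at (262,249), knob at (335,165), heat sink at (285,280) and its notch at (308,327). In the side view the hub is at (356,202), the knob at (287,197) and the heat sink at (344,172).

```bash
cat > h.py <<'E'
import numpy as np, cv2
from cell import read_state, cams
def ray(c,uv):
    f=200/np.tan(np.radians(c["vertical_fov"])/2)
    R=np.array(c["R"]);t=np.array(c["t"])
    d=R.T@np.array([(uv[0]-c["cx"])/f,(uv[1]-c["cy"])/f,1]);return -R.T@t,d/np.linalg.norm(d)
def plane(c,uv,z):
    o,d=ray(c,uv);return o+d*(z-o[2])/d[2]
def tri(rs):
    A=sum(np.eye(3)-np.outer(d,d) for o,d in rs);b=sum((np.eye(3)-np.outer(d,d))@o for o,d in rs)
    p=np.linalg.solve(A,b);return p,[np.linalg.norm(np.cross(p-o,d)) for o,d in rs]
def proj(c,X):
    f=200/np.tan(np.radians(c["vertical_fov"])/2)
    x=np.array(c["R"])@X+np.array(c["t"]);return f*x[0]/x[2]+c["cx"],f*x[1]/x[2]+c["cy"]
E
python3 - <<'E'
from h import *
C={n:cams.get_calibration(n) for n in("scene","side")}
def blob(n,uv,r=16):
    im=cv2.imread(f"pics/{n}0.png").max(2);m=(im<34).astype(np.uint8)
    k,l,s,ce=cv2.connectedComponentsWithStats(m)
    for i in range(1,k):
        if s[i][4]>30 and np.hypot(*(ce[i]-uv))<r: print(n,ce[i],s[i])
for n,p in(("scene",(262,249)),("scene",(335,165)),("side",(356,202)),("side",(287,197))): blob(n,p)
hub,e=tri([ray(C["scene"],(262,249)),ray(C["side"],(356,202))]);print("hub",hub,e)
k,e=tri([ray(C["scene"],(335,163)),ray(C["side"],(287,196))]);print("knob",k,e)
rz=k[2]-81
front=np.arctan2(*(k-hub)[1::-1]);print("rz",rz,"dist",np.hypot(*(k-hub)[:2]),"front",front)
for n,ps in(("scene",[(308,327),(200,322),(165,248),(228,187),(360,252)]),("side",[(385,262),(430,213),(400,172)])):
    for p in ps:
        q=plane(C[n],p,rz)-hub; print(n,p,np.hypot(*q[:2]).round(1),np.round((np.degrees(np.arctan2(q[1],q[0])-front))%360,1))
q=plane(C["scene"],(285,275),rz+36)-hub;print("sink",np.hypot(*q[:2]),np.degrees(np.arctan2(q[1],q[0])-front)%360)
E
for n in scene side; do python3 -c "
import cv2;im=cv2.imread('pics/${n}0.png');x,y=(130,140) if '$n'=='scene' else (235,140)
cv2.imwrite('pics/${n}c.png',cv2.resize(im[y:y+225,x:x+260],None,fx=2.6,fy=2.6,interpolation=2)*1)"; done
python3 -c "
import cv2,numpy as np;a=cv2.imread('pics/scenec.png');cv2.imwrite('pics/sc.png',np.clip(a.astype(int)*2,0,255))"
```

```text
scene [261.70057582 248.69481766] [249 237  27  25 521]
scene [335.27184466 165.56067961] [324 156  25  20 412]
side [355.84722222 202.27777778] [346 194  21  18 288]
side [285.97183099 197.13802817] [275 188  23  20 355]
hub [603.15449266  10.74312114  66.22577364] [np.float64(0.08300582526026405), np.float64(0.083005825260264)]
knob [475.477047     1.51344424 138.37654755] [np.float64(1.0334630371584657), np.float64(1.0334630371583544)]
rz 57.37654754900396 dist 128.0106130956371 front -3.069429164650368
scene (308, 327) 126.1 255.9
scene (200, 322) 122.3 195.4
scene (165, 248) 129.7 133.0
scene (228, 187) 144.0 72.4
scene (360, 252) 127.6 318.4
side (385, 262) 130.5 76.4
side (430, 213) 126.5 141.1
side (400, 172) 129.8 196.2
sink 72.11432025308117 254.86971714925772[ WARN:0@0.085] global loadsave.cpp:1063 imwrite_ Unsupported depth image for selected encoder is fallbacked to CV_8U.
```

View pics/sc.png

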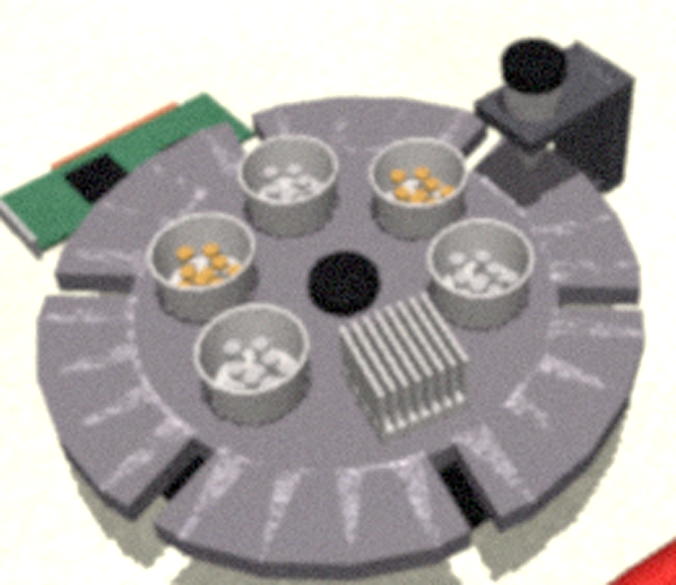

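The crop is clear. The sink's notch sits about 255.5° anticlockwise from the front, so it needs about +104.5°. I'll press at sink −90° (world angle about −10°, (729,−12)), where the drag stays clear of the bridge. First I'll translate high with the fingers shut.

```bash
python3 -m handwheel '[[-0.055,-0.02,0,0],[-0.11,-0.04,0,0],[-0.165,-0.06,0,0],[-0.22,-0.08,0,0],[-0.275,-0.1,0,0]]' 1 20
python3 -m handwheel '[[-0.055,-0.02,0,0],[-0.11,-0.04,0,0],[-0.165,-0.06,0,0],[-0.22,-0.08,0,0],[-0.275,-0.1,0,0]]'
python3 -m handwheel '[[-0.055,-0.02,0,0],[-0.109,-0.038,0,10],[-0.109,-0.038,0,20],[-0.109,-0.038,0,30],[-0.109,-0.038,0,40]]'
```

```text
clock: 0.72
eef_pos: [446.5, 280.3, 213.0]
eef_rot: [-3.14, -0.0, 2.684]
wrist_force: [0.3, 1.1, -0.0]
finger_gap: 47.3
clock: 1.35
eef_pos: [650.0, 67.5, 212.6]
eef_rot: [-3.14, -0.001, 2.684]
wrist_force: [0.1, 1.2, 0.3]
finger_gap: 0.6
clock: 1.98
eef_pos: [730.9, -14.9, 211.8]
eef_rot: [-3.139, -0.0, 1.98]
wrist_force: [-0.6, -0.6, 0.2]
finger_gap: 0.7
```

```bash
python3 -m handwheel '[[0,0,0,10],[0,0,0,20],[0,0,0,30],[0,0,0,40],[0,0,0,50]]'
python3 -m handwheel '[[0,0,0.02,10],[0,0,0.04,20],[0,0,0.06,30],[0,0,0.08,40],[0,0,0.09,50]]'
python3 -m handwheel '[[0,0,0.01,10],[0,0,0.02,20],[0,0,0.02,24],[0,0,0.02,24],[0,0,0.02,24]]'
python3 - <<'E'
from h import *
for n in("scene","wrist"): cv2.imwrite(f"pics/{n}1.png",np.clip(cams.camera(n)[:,:,::-1].astype(int)*2,0,255).astype(np.uint8))
print(cams.get_calibration("wrist"))
E
```

```text
clock: 2.6
eef_pos: [730.7, -14.9, 211.2]
eef_rot: [-3.139, 0.002, 1.101]
wrist_force: [0.7, -0.1, -0.4]
finger_gap: 0.4
clock: 3.22
eef_pos: [729.8, -14.9, 119.2]
eef_rot: [-3.141, 0.006, 0.223]
wrist_force: [0.2, -0.6, -0.2]
finger_gap: 0.4
clock: 3.85
eef_pos: [729.7, -15.0, 99.1]
eef_rot: [3.14, 0.006, -0.194]
wrist_force: [0.4, -0.5, 0.9]
finger_gap: 0.4
{'vertical_fov': 67.25220179017619, 'cx': 321.0860689817395, 'cy': 196.4522706476945, 'R': array([[-1.93929081e-01, -9.81015380e-01,  5.79860897e-04],
       [-9.52397213e-01,  1.88413447e-01,  2.39666271e-01],
       [-2.35225551e-01,  4.59260018e-02, -9.70855160e-01]]), 't': array([126.37484987, 699.11364608, 450.34424827])}
```

View pics/wrist1.png

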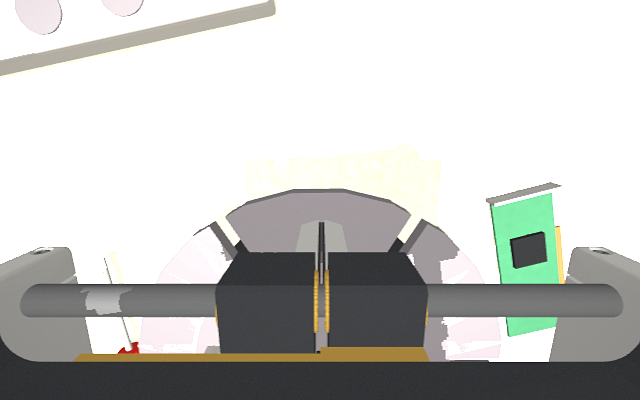

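View pics/scene1.png

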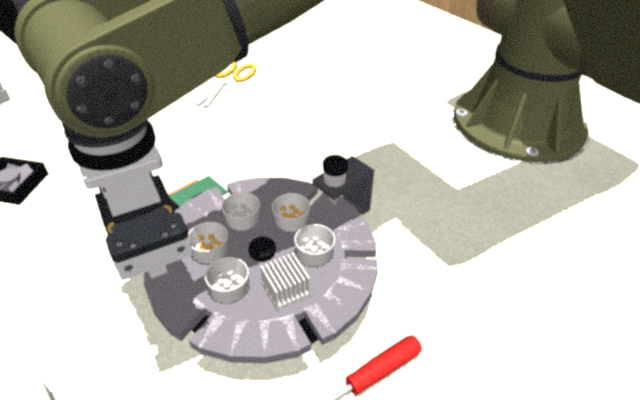

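The wrist view shows the fingertip midway between two notches, at (230,230) and (413,228). The scene view agrees and shows the way clear. Now I'll feel for the rim.

```bash
python3 -m handwheel '[[0,0,0.01,0],[0,0,0.018,0],[0,0,0.018,0]]'
for i in 1 2 3 4; do echo; done >/dev/null
python3 -m handwheel '[[0,0,0.003,0],[0,0,0.005,0],[0,0,0.006,0],[0,0,0.006,0]]'
```

```text
clock: 4.32
eef_pos: [729.1, -15.0, 79.9]
eef_rot: [3.14, 0.008, -0.195]
wrist_force: [0.5, -0.4, -0.3]
finger_gap: 0.6
clock: 4.82
eef_pos: [729.0, -14.9, 73.9]
eef_rot: [3.14, 0.008, -0.195]
wrist_force: [0.9, -0.1, -0.4]
finger_gap: 0.3
```

```bash
python3 -m handwheel '[[0,0,0.001,0],[0,0,0.002,0],[0,0,0.003,0],[0,0,0.003,0]]'
python3 -m handwheel '[[0,0,0.001,0],[0,0,0.0015,0],[0,0,0.0015,0]]'
```

```text
clock: 5.32
eef_pos: [729.0, -14.9, 70.8]
eef_rot: [3.14, 0.008, -0.195]
wrist_force: [-0.2, -0.3, -0.4]
finger_gap: 0.4
clock: 5.7
eef_pos: [729.0, -14.9, 69.2]
eef_rot: [3.14, 0.008, -0.195]
wrist_force: [0.7, -0.2, -0.1]
finger_gap: 0.7
```

```bash
python3 -m handwheel '[[0,0,0.001,0],[0,0,0.0015,0],[0,0,0.0015,0]]'
python3 -m handwheel '[[0,0,0.0008,0],[0,0,0.001,0],[0,0,0.001,0]]'
```

```text
clock: 6.08
eef_pos: [729.2, -14.9, 68.2]
eef_rot: [3.14, 0.007, -0.195]
wrist_force: [-0.2, -1.0, 3.8]
finger_gap: 0.3
clock: 6.45
eef_pos: [729.4, -15.0, 67.7]
eef_rot: [3.14, 0.006, -0.195]
wrist_force: [-0.3, -0.2, 6.1]
finger_gap: 0.7
```

```bash
python3 -m handwheel '[[0,0,0.0007,0],[0,0,0.0013,0],[0,0,0.0013,0]]'
```

```text
clock: 6.82
eef_pos: [729.5, -15.0, 67.3]
eef_rot: [3.14, 0.006, -0.195]
wrist_force: [-2.6, 0.1, 8.5]
finger_gap: 0.6
```

```bash
python3 -m handwheel '[[0,0,0.0012,0],[0,0,0.002,0],[0,0,0.002,0]]'
python3 -m handwheel '[[0,-0.0022,0.0016,-1],[-0.0001,-0.0045,0.0016,-2],[-0.0002,-0.0067,0.0016,-3],[-0.0003,-0.0089,0.0016,-4]]'
```

```text
clock: 7.2
eef_pos: [729.7, -15.0, 66.6]
eef_rot: [3.14, 0.005, -0.195]
wrist_force: [-3.8, 0.3, 12.6]
finger_gap: 0.5
clock: 7.7
eef_pos: [731.2, -6.9, 66.4]
eef_rot: [3.139, 0.004, -0.125]
wrist_force: [-5.4, -4.2, 13.6]
finger_gap: 0.5
```

```bash
python3 -m handwheel '[[-0.0007,-0.0045,0.0018,-2],[-0.001,-0.0089,0.0018,-4],[-0.0014,-0.0134,0.0018,-6],[-0.0019,-0.0178,0.0018,-8],[-0.0026,-0.0222,0.0018,-10]]'
python3 - <<'E'
from h import *
a=cams.camera("scene");cv2.imwrite("pics/scene2.png",np.clip(a[140:365,130:390,::-1].astype(int)*2,0,255).astype(np.uint8))
a=cv2.resize(cv2.imread("pics/scene2.png"),None,fx=2.6,fy=2.6);cv2.imwrite("pics/scene2.png",a)
E
```

```text
clock: 8.32
eef_pos: [732.2, 14.6, 66.5]
eef_rot: [3.139, 0.002, 0.05]
wrist_force: [-1.8, -4.5, 13.9]
finger_gap: 0.4
```

View pics/scene2.png

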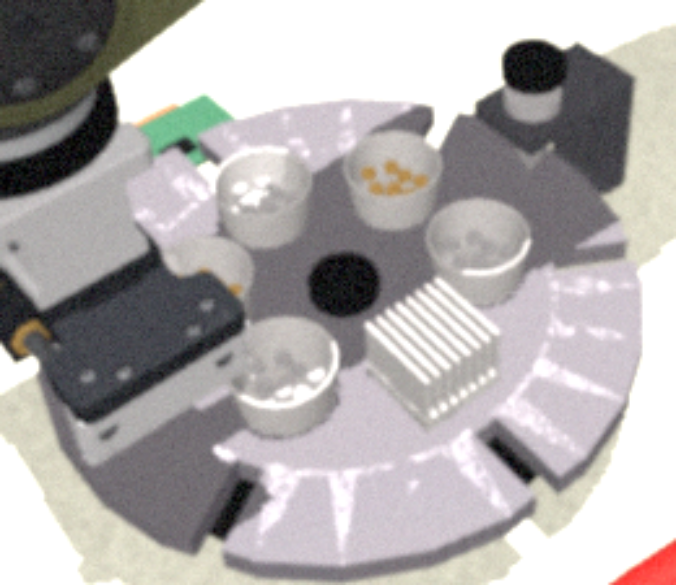

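The heat sink's notch moved from (462,480) to (512,455) in the crop, so the disc follows the fingertip. I'll keep going.

```bash
python3 -m handwheel '[[-0.0009,-0.0067,0.0018,-3],[-0.0014,-0.0134,0.0018,-6],[-0.0024,-0.02,0.0018,-9],[-0.0036,-0.0266,0.0018,-12],[-0.0052,-0.0331,0.0018,-15]]'
python3 -m handwheel '[[-0.0009,-0.0067,0.0018,-3],[-0.0014,-0.0134,0.0018,-6],[-0.0024,-0.02,0.0018,-9],[-0.0036,-0.0266,0.0018,-12],[-0.0052,-0.0331,0.0018,-15]]'
python3 -c "
import numpy as np
from cell import read_state as r
s=r();d=s['eef_pos'][:2]-[603.2,10.7];print(np.hypot(*d),np.degrees(np.arctan2(d[1],d[0])),np.degrees(s['eef_rot'][2]))"
```

```text
clock: 9.0
eef_pos: [726.8, 47.5, 66.8]
eef_rot: [3.137, -0.002, 0.316]
wrist_force: [4.1, -3.4, 13.6]
finger_gap: 0.6
clock: 9.62
eef_pos: [713.4, 77.1, 67.1]
eef_rot: [3.133, -0.006, 0.579]
wrist_force: [6.4, -1.6, 11.3]
finger_gap: 0.6
128.63694536630896 31.08964271656113 33.17544503215289
```

```bash
python3 -m handwheel '[[0.0005,-0.0067,0.0022,-2.5],[0.0002,-0.0134,0.0022,-5],[-0.0006,-0.02,0.0022,-8],[-0.0018,-0.0266,0.0022,-11],[-0.0034,-0.0331,0.0022,-14]]'
python3 -c "
import numpy as np
from cell import read_state as r
s=r();d=s['eef_pos'][:2]-[603.2,10.7];p=np.arctan2(d[1],d[0]);f=s['wrist_force'];print(np.hypot(*d),np.degrees(p),np.degrees(s['eef_rot'][2]),'rad',f[0]*np.cos(p)+f[1]*np.sin(p))"
```

```text
clock: 10.25
eef_pos: [693.9, 102.6, 66.8]
eef_rot: [3.128, -0.007, 0.825]
wrist_force: [5.5, -2.2, 11.9]
finger_gap: 0.5
129.1138314198536 45.38081926765066 47.2551819320322 rad 2.305251957673227
```

```bash
python3 -m handwheel '[[0.0002,-0.0067,0.0023,-3],[-0.0002,-0.0134,0.0023,-6],[-0.001,-0.02,0.0023,-9],[-0.0022,-0.0266,0.0023,-12],[-0.0038,-0.0331,0.0023,-15]]'
python3 -m handwheel '[[0.0002,-0.0067,0.0024,-3],[-0.0002,-0.0134,0.0024,-6],[-0.001,-0.02,0.0024,-9],[-0.0022,-0.0266,0.0024,-12],[-0.0038,-0.0331,0.0024,-15]]'
python3 - <<'E'
from h import *
s=read_state();d=s['eef_pos'][:2]-[603.2,10.7];p=np.arctan2(d[1],d[0]);f=s['wrist_force'];print(np.hypot(*d),np.degrees(p),np.degrees(s['eef_rot'][2]),'rad',f[0]*np.cos(p)+f[1]*np.sin(p))
a=cams.camera("scene");a=np.clip(a[140:365,130:390,::-1].astype(int)*2,0,255).astype(np.uint8)
cv2.imwrite("pics/scene3.png",cv2.resize(a,None,fx=2.6,fy=2.6))
E
```

```text
clock: 10.88
eef_pos: [668.8, 122.2, 66.5]
eef_rot: [3.121, -0.006, 1.088]
wrist_force: [5.1, -1.2, 14.1]
finger_gap: 0.5
clock: 11.5
eef_pos: [640.0, 135.0, 66.3]
eef_rot: [3.114, -0.004, 1.352]
wrist_force: [7.0, 4.8, 16.2]
finger_gap: 0.5
129.58382539463915 73.52135014503209 77.43692783833843 rad 6.60268889102366
```

View pics/scene3.png

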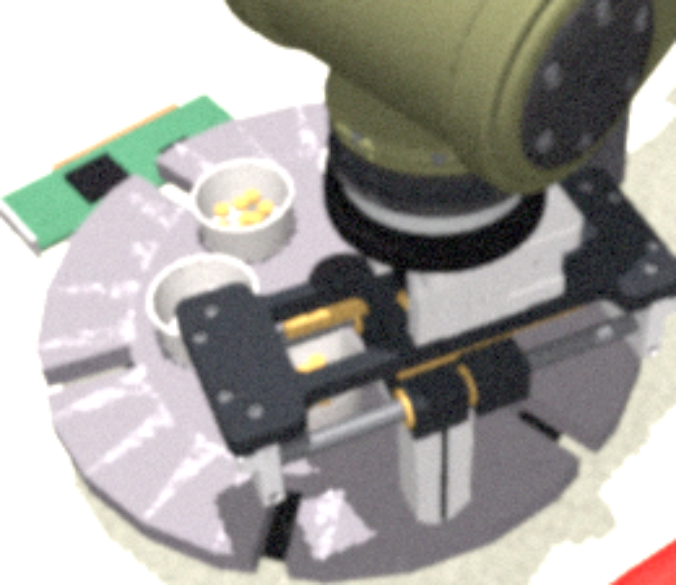

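Run:
```python
from h import *
C=cams.get_calibration("scene");hub=np.array([603.2,10.7])
for n,ps in (("t0",[(307.7,325),(200,322),(360,252)]),("now",[(237.7,341.9),(337.7,303.5),(164.6,280.4)])):
  for p in ps:
    q=plane(C,p,60.3)[:2]-hub; print(n,p,np.hypot(*q).round(1),np.degrees(np.arctan2(q[1],q[0])).round(1))
```

```text
t0 (307.7, 325) 125.3 80.0
t0 (200, 322) 123.5 20.3
t0 (360, 252) 127.3 141.4
now (237.7, 341.9) 132.7 43.8
now (337.7, 303.5) 124.8 101.2
now (164.6, 280.4) 125.9 -17.2
```

```bash
python3 -m handwheel '[[0.001,-0.0067,0.0021,-2],[0.001,-0.0134,0.0021,-4],[0.0005,-0.02,0.0021,-6],[-0.0003,-0.0255,0.0021,-8]]'
python3 -c "
import numpy as np
from cell import read_state as r
s=r();d=s['eef_pos'][:2]-[603.2,10.7];p=np.arctan2(d[1],d[0]);f=s['wrist_force'];print(np.hypot(*d),np.degrees(p),np.degrees(s['eef_rot'][2]),'rad',f[0]*np.cos(p)+f[1]*np.sin(p))"
```

```text
clock: 12.05
eef_pos: [616.5, 140.3, 66.0]
eef_rot: [3.107, -0.001, 1.495]
wrist_force: [5.2, -0.6, 16.2]
finger_gap: 0.3
130.31549546156478 84.16272177654953 85.6714180886718 rad -0.05047278336845862
```

```bash
python3 -m handwheel '[[0.0001,-0.0055,0.002,-2],[-0.0003,-0.011,0.002,-4],[-0.0008,-0.016,0.002,-6],[-0.0014,-0.0205,0.002,-8],[-0.0014,-0.0205,0.002,-8]]'
python3 -m handwheel '[[0,0,-0.004,0],[0,0,-0.02,0],[0,0,-0.06,0],[0,0,-0.1,0],[0,0,-0.14,0]]'
python3 - <<'E'
from h import *
s=read_state();print(s['eef_pos'])
a=cams.camera("scene");b=cams.camera("side");cv2.imwrite("pics/s4.png",a[:,:,::-1]);cv2.imwrite("pics/d4.png",b[:,:,::-1])
f=lambda x:cv2.resize(np.clip(x.astype(int)*2,0,255).astype(np.uint8),None,fx=2.2,fy=2.2,interpolation=2)
cv2.imwrite("pics/both4.png",np.vstack([f(a[150:365,140:390,::-1])[:,:] ,f(b[150:285,240:490,::-1])])[:,:])
print(cv2.imread("pics/both4.png").shape)
E
python3 -c "
import cv2
i=cv2.imread('pics/both4.png')
import numpy as np
print(i.shape)"
```

```text
clock: 12.68
eef_pos: [597.9, 141.0, 65.9]
eef_rot: [3.101, 0.003, 1.635]
wrist_force: [3.1, 1.0, 16.8]
finger_gap: 0.5
clock: 13.3
eef_pos: [591.7, 141.0, 207.5]
eef_rot: [3.102, 0.003, 1.636]
wrist_force: [0.4, 0.0, -0.2]
finger_gap: 0.4
[591.72953816 141.01283718 207.47189515]
(770, 550, 3)
(770, 550, 3)
```

```bash
python3 -c "
import cv2,numpy as np
f=lambda x:cv2.resize(np.clip(x.astype(int)*2,0,255).astype(np.uint8),None,fx=2,fy=2,interpolation=2)
a=cv2.imread('pics/s4.png');b=cv2.imread('pics/d4.png')
cv2.imwrite('pics/b4.png',np.hstack([f(a[130:380,140:340+60])[:,:400],f(b[130:380,250:450])]))"
```

```text
(no output)
```

View pics/b4.png

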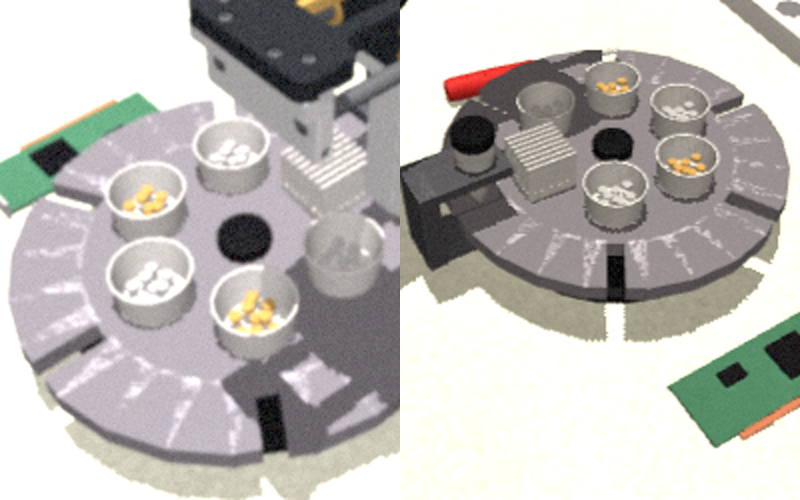

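Run:
```python
from h import *
S=cams.get_calibration("scene");D=cams.get_calibration("side")
A=lambda q:np.degrees(np.arctan2(q[1],q[0]))
def blob(n,im,uv):
    m=(cv2.imread(im).max(2)<34).astype(np.uint8);k,l,s,ce=cv2.connectedComponentsWithStats(m)
    i=min(range(1,k),key=lambda i:np.hypot(*(ce[i]-uv))+(s[i][4]<100)*99);return ce[i]
hs,hd=blob("s","pics/s4.png",(262,249)),blob("d","pics/d4.png",(356,202))
print("hub",hs,hd); h,e=tri([ray(S,hs),ray(D,hd)]);print(h,e)
# knob top face centres: top ellipse from initial pictures
for n,c,im,uv in(("scene",S,"pics/scene0.png",(335,165)),("side",D,"pics/d4.png",(287,197))):
    m=(cv2.imread(im).max(2)<34).astype(np.uint8);k,l,s,ce=cv2.connectedComponentsWithStats(m);i=l[uv[1],uv[0]]
    print(n,ce[i],s[i]); p=plane(c,ce[i],141.3-5); 
    hc=plane(c,hs if n=="scene" else hd,h[2]);q=p-hc; print("front",np.hypot(*q[:2]),A(q))
for n,c,hp,ps in(("scene",S,hs,[(275.5,341.5),(173,307.5)]),("side",D,hd,[(358,265),(425,233.5),(417.5,182.5)])):
    hc=plane(c,hp,h[2])
    for p in ps:
        q=plane(c,p,60.3)-hc;print(n,p,np.hypot(*q[:2]).round(1),A(q).round(1),(A(q)%60).round(1))
    # refine: profile of darkness
```

```text
hub [261.80842105 248.85684211] [355.9037037  201.94814815]
[603.12819304  10.6445085   66.42839485] [np.float64(0.28224678609993814), np.float64(0.28224678609971177)]
scene [335.27184466 165.56067961] [324 156  25  20 412]
front 127.62863646016416 -177.16843263205368
side [285.73262032 196.95721925] [274 187  24  21 374]
front 128.71210590770116 -176.01139287178046
scene (275.5, 341.5) 133.5 62.0 2.0
scene (173, 307.5) 130.7 2.5 2.5
side (358, 265) 133.0 -117.7 2.3
side (425, 233.5) 127.8 -59.0 1.0
side (417.5, 182.5) 130.7 0.7 0.7
```

Both cameras put the carousel about 1.5–2° short of the front, with roughly ±1° uncertainty. I'll back off and take a near-overhead wrist view to measure it more precisely.

```bash
python3 -m handwheel '[[-0.03,-0.008,-0.04,0],[-0.085,-0.017,-0.06,0],[-0.14,-0.026,-0.075,0],[-0.195,-0.035,-0.075,0],[-0.25,-0.044,-0.075,0]]'
python3 -m handwheel '[[-0.04,-0.008,0,0],[-0.06,-0.01,0,0],[-0.06,-0.01,0,0],[-0.06,-0.01,0,0]]'
python3 - <<'E'
from h import *
import pickle
c=cams.get_calibration("wrist");a=cams.camera("wrist");cv2.imwrite("pics/w5.png",a[:,:,::-1]);pickle.dump(c,open("w5.pkl","wb"))
b=np.clip(a[:,:,::-1].astype(int)*3//2,0,255).astype(np.uint8);cv2.imwrite("pics/w5b.png",cv2.resize(b,(800,500)))
print(-c["R"].T@c["t"],proj(c,np.array([603,10.7,66])),proj(c,np.array([475.5,1.5,141])))
E
```

```text
clock: 14.02
eef_pos: [561.3, -112.6, 284.0]
eef_rot: [3.095, 0.002, 1.636]
wrist_force: [1.1, 0.3, -1.5]
finger_gap: 0.3
clock: 14.52
eef_pos: [555.5, -171.9, 283.5]
eef_rot: [3.096, 0.002, 1.637]
wrist_force: [-0.3, 0.1, 0.2]
finger_gap: 0.7
[ 542.4389043  -105.2075665   454.00468101] (np.float64(363.5968095929784), np.float64(26.160169814369965)) (np.float64(239.9826604172527), np.float64(-0.7692739900813592))
```

View pics/w5b.png

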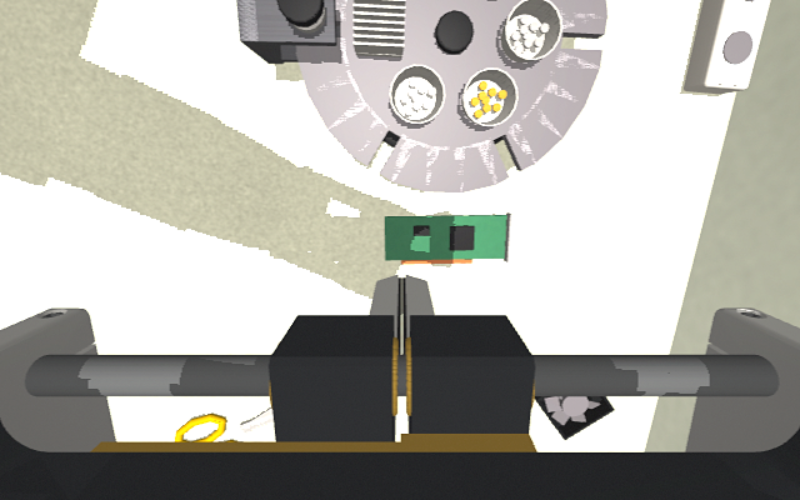

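The overhead view cuts off the bridge, with the hub at (453,32) and the knob at (302,8). I'll shift 110 mm towards the disc and retake.

```bash
python3 -m handwheel '[[0.04,-0.01,0,0],[0.09,-0.02,0,0],[0.11,-0.02,0,0],[0.11,-0.02,0,0],[0.11,-0.02,0,0]]'
python3 - <<'E'
from h import *
import pickle
c=cams.get_calibration("wrist");a=cams.camera("wrist");cv2.imwrite("pics/w6.png",a[:,:,::-1]);pickle.dump(c,open("w6.pkl","wb"))
u,v=map(int,proj(c,np.array([590,10.7,66])));x0=max(u-150,0);y0=max(v-110,0)
b=np.clip(a[y0:y0+220,x0:x0+300,::-1].astype(int)*3//2,0,255).astype(np.uint8);cv2.imwrite("pics/w6b.png",cv2.resize(b,None,fx=2.6,fy=2.6,interpolation=2));print(x0,y0,b.shape)
E
```

```text
clock: 15.2
eef_pos: [528.6, -63.9, 282.4]
eef_rot: [3.096, 0.002, 1.637]
wrist_force: [0.1, -0.7, 0.6]
finger_gap: 0.6
216 11 (220, 300, 3)
```

View pics/w6b.png

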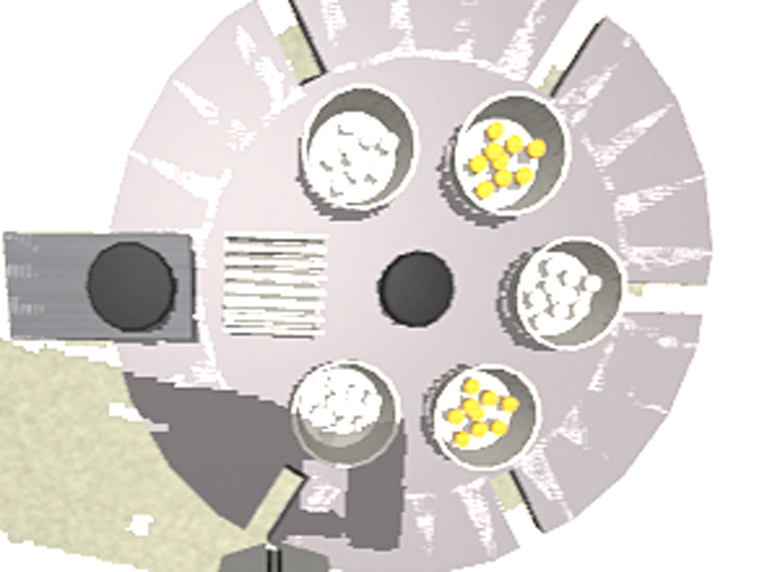

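The picture is clean: hub at (416,289), knob at (130,286), and the notches at (296,40), (569,51), (666,298), (517,508) and (276,504).

Run:
```python
from h import *
import pickle
c=pickle.load(open("w6.pkl","rb"));g=lambda p:(p[0]/2.6+216,p[1]/2.6+11)
A=lambda q:np.degrees(np.arctan2(q[1],q[0]))
h=plane(c,g((416,289)),66.4);k=plane(c,g((130.5,286)),141);q=k-h
print("hub",h,"knob",k,np.hypot(*q[:2]),"front",A(q),A(q)%60)
for p in[(296,40),(569,51),(666,298),(517,508),(276.5,504)]:
    q=plane(c,g(p),60.3)-h;print(p,np.hypot(*q[:2]).round(1),A(q).round(2),(A(q)%60).round(2))
# sink top corners
P=[plane(c,g(p),60.3+36)[:2] for p in((224,233),(326,233),(326,335),(222,333))]
q=np.mean(P,0)-h[:2];print("sink",A(q),np.hypot(*q),"edges",A(P[1]-P[0]),A(P[2]-P[3]))
```

```text
hub [602.37736737  10.54354688  66.4       ] knob [475.02321493   2.82317772 141.        ] 127.58794709439516 front -176.530903079919 3.4690969200810002
(296, 40) 124.7 121.79 1.79
(569, 51) 127.1 61.27 1.27
(666, 298) 128.0 1.86 1.86
(517, 508) 127.6 -58.05 1.95
(276.5, 504) 127.8 -117.96 2.04
sink -177.74703760403696 70.0127386256785 edges 3.9792648689514136 2.574056319094072
```

The notches average 1.8° against a front of 3.5°, so the disc is 1.65° (3.7 mm) short. I'll correct by pressing at world angle −88° (606,−117), which is half-way between notches and clear of the bridge.

```bash
python3 -m handwheel '[[-0.03,0.037,0,0],[-0.0585,0.074,0.02,0],[-0.0585,0.074,0.07,0],[-0.0585,0.074,0.12,0],[-0.0585,0.074,0.16,0]]'
python3 -m handwheel '[[0,0,0.02,0],[0,0,0.03,0],[0,0,0.03,0],[0,0,0.03,0]]'
```

```text
clock: 15.88
eef_pos: [613.0, -118.6, 123.4]
eef_rot: [3.097, 0.001, 1.635]
wrist_force: [0.3, -0.3, 0.3]
finger_gap: 0.5
clock: 16.38
eef_pos: [614.9, -118.9, 94.6]
eef_rot: [3.096, 0.002, 1.635]
wrist_force: [0.1, 0.4, 0.4]
finger_gap: 0.5
```

```bash
python3 -m handwheel '[[0.002,-0.009,0.01,0],[0.002,-0.009,0.02,0],[0.002,-0.009,0.022,0],[0.002,-0.009,0.022,0]]'
python3 -m handwheel '[[0,0,0.002,0],[0,0,0.003,0],[0,0,0.004,0],[0,0,0.004,0]]'
```

```text
clock: 16.88
eef_pos: [606.8, -117.4, 72.0]
eef_rot: [3.096, 0.002, 1.635]
wrist_force: [-0.2, -0.2, 0.4]
finger_gap: 0.6
clock: 17.38
eef_pos: [607.1, -117.5, 68.3]
eef_rot: [3.096, 0.002, 1.635]
wrist_force: [-1.0, -0.1, 3.1]
finger_gap: 0.6
```

```bash
python3 -m handwheel '[[0,0,0.0012,0],[0,0,0.0022,0],[0,0,0.0022,0]]'
```

```text
clock: 17.75
eef_pos: [607.5, -117.8, 67.0]
eef_rot: [3.095, 0.003, 1.635]
wrist_force: [-4.3, -0.7, 9.9]
finger_gap: 0.4
```

```bash
python3 -m handwheel '[[0,0,0.0015,0],[0,0,0.0022,0],[0,0,0.0022,0]]'
python3 -m handwheel '[[0,0.0015,0.0018,0],[0,0.003,0.0018,0],[0,0.0042,0.0018,0],[0,0.0042,0.0018,0]]'
```

```text
clock: 18.12
eef_pos: [608.1, -118.0, 66.3]
eef_rot: [3.093, 0.003, 1.635]
wrist_force: [-4.4, -0.3, 13.9]
finger_gap: 0.4
clock: 18.62
eef_pos: [613.0, -117.8, 66.2]
eef_rot: [3.091, 0.004, 1.635]
wrist_force: [-4.8, 0.7, 14.7]
finger_gap: 0.6
```

```bash
python3 -m handwheel '[[0,0,-0.01,0],[0,0,-0.05,0],[0,0,-0.1,0],[0.03,-0.04,-0.15,0],[0.059,-0.081,-0.19,0]]'
python3 -m handwheel '[[0.002,-0.004,-0.026,0],[0.002,-0.004,-0.026,0],[0.002,-0.004,-0.026,0]]'
python3 - <<'E'
from h import *
import pickle
c=cams.get_calibration("wrist");a=cams.camera("wrist");cv2.imwrite("pics/w7.png",a[:,:,::-1]);pickle.dump(c,open("w7.pkl","wb"))
x0,y0=216,11;print(proj(c,np.array([602.4,10.5,66.4])))
b=np.clip(a[y0:y0+220,x0:x0+300,::-1].astype(int)*3//2,0,255).astype(np.uint8);cv2.imwrite("pics/w7b.png",cv2.resize(b,None,fx=2.6,fy=2.6,interpolation=2))
E
```

```text
clock: 19.25
eef_pos: [524.6, -67.5, 247.1]
eef_rot: [3.091, 0.004, 1.635]
wrist_force: [1.4, 0.3, 1.1]
finger_gap: 0.5
clock: 19.62
eef_pos: [519.1, -65.9, 271.6]
eef_rot: [3.092, 0.003, 1.634]
wrist_force: [0.4, 0.7, -0.8]
finger_gap: 0.6
(np.float64(385.06991386730493), np.float64(120.5289750344725))
```

View pics/w7b.png

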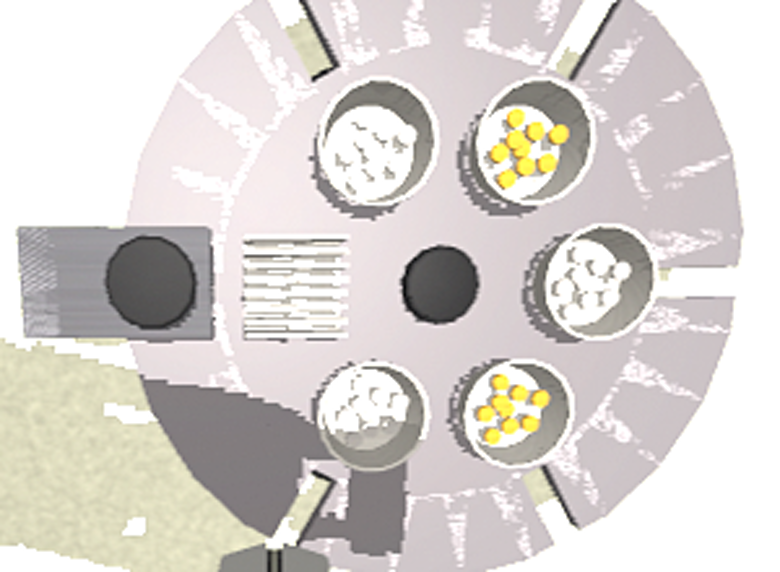

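Run:
```python
from h import *
import pickle
c=pickle.load(open("w7.pkl","rb"));g=lambda p:(p[0]/2.6+216,p[1]/2.6+11)
A=lambda q:np.degrees(np.arctan2(q[1],q[0]))
h=plane(c,g((440,284)),66.4);k=plane(c,g((151,282)),141);q=k-h
print("hub",h,"knob",k,np.hypot(*q[:2]),"front",A(q),A(q)%60)
for p in[(309,40),(695,283),(549,501),(302,510)]:
    q=plane(c,g(p),60.3)-h;print(p,np.hypot(*q[:2]).round(1),A(q).round(2),(A(q)%60).round(2))
s=read_state();R=s['eef_rot'][2];d=k[:2]-s['eef_pos'][:2];print(s['eef_pos'],d,"tool dx,dy",d[0]*np.cos(R)+d[1]*np.sin(R),d[0]*np.sin(R)-d[1]*np.cos(R),np.degrees(R))
```

```text
hub [602.55844403  10.86497225  66.4       ] knob [475.10743352   2.70966785 141.        ] 127.71166380245478 front -176.33876298745705 3.661237012542955
(309, 40) 122.0 124.43 4.43
(695, 283) 127.0 3.9 3.9
(549, 501) 125.8 -55.81 4.19
(302, 510) 128.3 -116.14 3.86
[519.09184713 -65.93435624 271.3114132 ] [-43.98441361  68.64402409] tool dx,dy 71.29615549045474 -39.540977427201845 93.63733463706355
```

The disc is at 4.05° against a front of 3.5°, so it's about 1 mm off, within the tooth's ±4 mm capture. Next is the knob.

```bash
python3 -m handwheel '[[0.04,-0.02,0,0],[0.071,-0.0395,0.02,0],[0.071,-0.0395,0.06,0],[0.071,-0.0395,0.1,0],[0.071,-0.0395,0.1,0]]'
python3 -m handwheel '[[0,0,0.005,0],[0,0,0.01,0],[0,0,0.01,0]]'
```

```text
clock: 20.3
eef_pos: [478.7, 2.4, 166.3]
eef_rot: [3.1, 0.002, 1.634]
wrist_force: [-0.2, -0.1, 0.5]
finger_gap: 0.6
clock: 20.68
eef_pos: [479.3, 2.3, 156.6]
eef_rot: [3.099, 0.002, 1.634]
wrist_force: [-0.7, -0.3, 0.5]
finger_gap: 0.5
```

Correct x by −4 mm, then feel for the knob.

```bash
python3 -m handwheel '[[0,-0.004,0.002,0],[0,-0.004,0.004,0],[0,-0.004,0.005,0],[0,-0.004,0.005,0]]'
python3 -m handwheel '[[0,0,0.001,0],[0,0,0.002,0],[0,0,0.003,0],[0,0,0.003,0]]'
```

```text
clock: 21.18
eef_pos: [475.5, 2.1, 151.4]
eef_rot: [3.099, 0.002, 1.634]
wrist_force: [-0.7, 0.0, -0.3]
finger_gap: 0.5
clock: 21.68
eef_pos: [475.6, 2.1, 148.3]
eef_rot: [3.099, 0.002, 1.634]
wrist_force: [-0.3, 0.9, 0.9]
finger_gap: 0.3
```

```bash
python3 -m handwheel '[[0,0,0.001,0],[0,0,0.002,0],[0,0,0.003,0],[0,0,0.003,0]]'
python3 -m handwheel '[[0,0,0.001,0],[0,0,0.002,0],[0,0,0.003,0],[0,0,0.003,0]]'
```

```text
clock: 22.18
eef_pos: [475.7, 2.1, 145.2]
eef_rot: [3.099, 0.002, 1.634]
wrist_force: [-0.2, 0.3, 0.8]
finger_gap: 0.5
clock: 22.68
eef_pos: [475.8, 2.1, 142.1]
eef_rot: [3.1, 0.002, 1.634]
wrist_force: [-0.0, -1.0, 0.3]
finger_gap: 0.4
```

```bash
python3 -m handwheel '[[0,0,0.0015,0],[0,0,0.003,0]]'
python3 - <<'E'
from h import *
for n in("scene","side"):
    cv2.imwrite(f"pics/k_{n}.png",cams.camera(n)[:,:,::-1])
a=cv2.imread("pics/k_scene.png")[110:260,250:400];b=cv2.imread("pics/k_side.png")[130:280,200:350]
cv2.imwrite("pics/k.png",np.clip(cv2.resize(np.hstack([a,b]),None,fx=2.6,fy=2.6).astype(int)*2,0,255).astype(np.uint8))
E
```

```text
clock: 22.92
eef_pos: [475.9, 2.1, 139.0]
eef_rot: [3.1, 0.002, 1.634]
wrist_force: [-1.9, 0.9, 1.4]
finger_gap: 1.0
```

View pics/k.png

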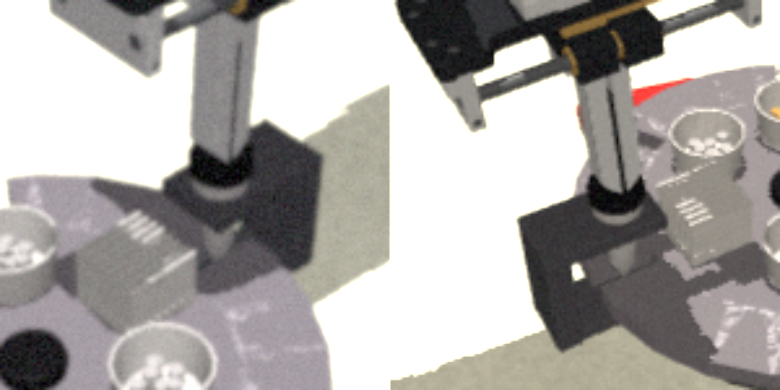

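Fingertips sit squarely on the knob in both views. It is down about 10 mm, past the 8 mm at which it would stand on the rim, so the tooth is entering the notch. I'll continue gently.

```bash
python3 -m handwheel '[[0,0,0.001,0],[0,0,0.002,0],[0,0,0.002,0]]'
python3 -m handwheel '[[0,0,0.001,0],[0,0,0.002,0],[0,0,0.002,0]]'
```

```text
clock: 23.4
eef_pos: [476.0, 2.1, 136.9]
eef_rot: [3.1, 0.002, 1.634]
wrist_force: [-1.1, -0.6, 2.2]
finger_gap: 0.1
clock: 23.78
eef_pos: [476.1, 2.1, 135.0]
eef_rot: [3.1, 0.002, 1.634]
wrist_force: [-2.9, -0.3, 6.6]
finger_gap: 0.6
```

```bash
python3 -m handwheel '[[0,0,0.001,0],[0,0,0.0018,0],[0,0,0.0018,0]]'
```

```text
clock: 24.15
eef_pos: [476.2, 2.0, 133.5]
eef_rot: [3.1, 0.002, 1.634]
wrist_force: [-3.9, 0.3, 7.4]
finger_gap: 0.4
```

```bash
python3 -m handwheel '[[0,0,0.001,0],[0,0,0.0016,0],[0,0,0.0016,0]]'
```

```text
clock: 24.52
eef_pos: [476.2, 2.0, 132.3]
eef_rot: [3.1, 0.002, 1.634]
wrist_force: [-4.4, -1.1, 8.4]
finger_gap: 0.5
```

```bash
python3 -m handwheel '[[0,0,0.001,0],[0,0,0.0018,0],[0,0,0.0018,0]]'
```

```text
clock: 24.9
eef_pos: [476.2, 2.0, 131.0]
eef_rot: [3.099, 0.003, 1.634]
wrist_force: [-5.6, -0.8, 11.5]
finger_gap: 0.5
```

```bash
python3 -m handwheel '[[0,0,0.001,0],[0,0,0.0016,0],[0,0,0.0016,0]]'
```

```text
clock: 25.28
eef_pos: [476.3, 2.0, 130.2]
eef_rot: [3.099, 0.003, 1.634]
wrist_force: [-7.1, -0.2, 14.4]
finger_gap: 0.6
```

```bash
python3 -m handwheel '[[0,0,0.001,0],[0,0,0.0017,0],[0,0,0.0017,0],[0,0,0.0017,0]]'
```

```text
clock: 25.78
eef_pos: [476.3, 2.0, 129.5]
eef_rot: [3.099, 0.003, 1.634]
wrist_force: [-9.2, -0.1, 18.0]
finger_gap: 0.3
```

The force climbs steeply to 18 N with almost no travel, so the tooth is seated. I'll retreat and check from the fixed cameras numerically.

```bash
python3 -m handwheel '[[0,0,-0.003,0],[0,0,-0.02,0],[0,0,-0.06,0],[0,0,-0.1,0],[0,0,-0.1,0]]'
python3 -m handwheel '[[-0.05,0,-0.02,0],[-0.1,0,-0.02,0],[-0.15,0,-0.02,0],[-0.2,0,-0.02,0],[-0.2,0,-0.02,0]]'
python3 - <<'E'
from h import *
P=[]
for n,uv in(("scene",(336,176)),("side",(285,205))):
    a=cams.camera(n)[:,:,::-1];cv2.imwrite(f"pics/f_{n}.png",a);m=(a.max(2)<34).astype(np.uint8)
    k,l,s,ce=cv2.connectedComponentsWithStats(m)
    i=min(range(1,k),key=lambda i:np.hypot(*(ce[i]-uv))+(s[i][4]<100)*99);print(n,ce[i],s[i]);P.append(ray(cams.get_calibration(n),ce[i]))
print("knob blob now",tri(P)); S=cams.get_calibration("scene");D=cams.get_calibration("side")
print("knob blob t0",tri([ray(S,(335.27,165.56)),ray(D,(285.97,197.14))]))
E
```

```text
clock: 26.4
eef_pos: [473.0, 2.0, 231.7]
eef_rot: [3.094, 0.003, 1.634]
wrist_force: [0.1, 0.2, -0.5]
finger_gap: 0.7
clock: 27.02
eef_pos: [484.3, -200.0, 250.5]
eef_rot: [3.096, 0.002, 1.631]
wrist_force: [0.6, -0.0, -0.3]
finger_gap: 0.6
scene [334.67361111 175.91666667] [322 166  26  21 432]
side [282.57627119 208.58757062] [276 199  17  19 177]
knob blob now (array([470.02953243,   1.06662214, 114.07517015]), [np.float64(2.712796573871883), np.float64(2.712796573871878)])
knob blob t0 (array([474.98346435,   2.89734958, 134.93902716]), [np.float64(0.18755947757736197), np.float64(0.18755947757742145)])
```

Run:
```python
from h import *
from cell import manip
c=cams.get_calibration("scene")
f=lambda z:proj(c,np.array([475,2.8,z]))[1]
print("knob drop mm",(175.92-165.56)/((f(115)-f(135))/20))
print(read_state()["wrist_force"]); print(manip.sign_off())
```

```text
knob drop mm 18.079932355097924
[-0.61110204 -0.03460366  0.26907357]
the job is handed in; nothing more can be done
None
```

The heat sink now faces the front with the plunger's tooth seated in its notch. I handed the job in at about 27 s, and no verdict was given.

**Turning:** I dragged the carousel anticlockwise by its rim, pressing with 11–17 N. The first drag covered about 103°. A near-overhead wrist picture then showed it 1.65° short, so I added a short second drag. That left it about 0.5° (1 mm) past the front before I pressed the plunger.

**Locking:** I pressed the knob down in small steps. The force rose to 18 N vertically, about 20 N with the sideways part. That is above the 10–15 N expected for seating and right at your 20 N guide, but under the 25 N limit. The last 0.7 mm of travel added 3.6 N, and I took that as firm seating.

**Final checks:**
- **Plunger depth:** the scene camera shows the knob 18 mm lower than at the start. The fingertip's travel gives about 18.6 mm after allowing for the disc sinking. Both are at or just past the top of the 15–18 mm range.
- **Disagreement:** triangulating the knob from both cameras gave a poor fit (2.7 mm off), because the side camera picked up only part of the knob. I relied on the scene camera instead.
- **Clear of the bench:** the arm was away from everything at hand-in, with no force on the wrist.
- **Not checked:** I didn't measure the carousel's angle again after the tooth seated, or check the positions of the other things on the bench.

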